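Shut the caddy door and flip its lid back

TASK

Neem leaves are drifting down: push the aluminium caddy's blue swing door shut to keep its shelves clean, then reach the tea by pushing the caddy's green lid up by its yellow lip and over backwards, past upright, until it lies back against its stop and stays open by itself. Use only light touches of the fingertips or the outside of the fingers: grip nothing, do not lift, tip or shove the caddy, leave everything else standing where it is, and finish clear of it all.

Things in the scene. Friction and masses are not known exactly. Their poses are not given: they have to be found in the camera images.
- caddy: Loose tea caddy of aluminium sheet with a weighted base, about 2.4 kg, 130 mm deep (x), 200 mm wide (y), 185 mm high without the lid; it stands upright on the table. Origin: centre of its underside. Its -x face is the front and looks roughly at the robot, z is up. The lower 150 mm is an open-fronted cupboard with two shelves behind the door; the upper 35 mm is a tea bin closed by the lid.
- lid (a joint): Angle of the green lid: 0 flat shut (its start), 1.57 upright, 1.95 leaning back against its stop. The lid is a 130 x 200 x 4 mm plate of about 0.16 kg on a free, lightly damped hinge along the caddy's rear top edge; let go before upright it falls shut, past upright it falls on to its stop and stays. Its front end carries the yellow lip.
- lip_edge (a point): Middle of the free edge of the yellow lip, a flat flap 60 mm wide, 34 mm long and 4 mm thick that runs forward from the middle of the lid's front edge and flares upward at 34 degrees from the lid. Lid shut: the edge is 28 mm ahead of the caddy's front face and 206 mm above the table; the lip's underside is free to be reached from the front. It turns with the lid.
- lid_hinge (a point): Middle of the lid's hinge line (along the caddy's y): the caddy's rear top edge, 65 mm behind the caddy's centre (+x), 185 mm above the table. The lip edge is 158 mm ahead of it and 21 mm above it when the lid is shut.
- door (a joint): Angle of the blue swing door: 0 shut flush across the front, growing as its free edge swings out to the front; about 0.45 to 0.85 at the start. Stays where left (slight hinge friction, 0.03 N m), does not latch.
- door_edge (a point): Middle of the door's free edge, outer face. The door is a flat panel 190 mm wide, 138 mm high and 8 mm thick, from 12 to 150 mm above the table, hinged at the caddy's left (+y) front corner; free edge towards -y when shut.
- door_hinge (a point): Point on the door's vertical hinge axis, which lies in the plane of its inner face, 70 mm above the table: 65 mm ahead (-x) of the caddy's centre and 95 mm to its left (+y).
- tray: Blue melamine tea tray, loose, 300 x 220 mm, 22 mm high, bearing two cups; origin under its centre. Leave it alone.
- cup_a: White ceramic cup on the tray, 72 mm across, 66 mm high; origin under its centre. Leave it alone.
- cup_b: The other white cup on the tray, same size.
- cup_c: Third white cup, same size, on the table beside the caddy (its -y side). Leave it alone.
- striker: Spare cream acrylic striker, disc 41 mm across and 8 mm thick, flat on the table in front of the caddy. Leave it alone.
- man_dark: Black carrom man, disc 31 mm across and 8 mm thick, flat on the table. Leave it alone.
- jar: Amber sugar jar with steel cap, 68 mm across, 100 mm high; origin under its centre. Leave it alone.

How it is judged (in metres and radians):
On the way, in this order (a step that is already met when the one before it is completed fails the run):
1. the swing door is pushed shut while the lid is still down (value of joint door below 0.08 rad and value of joint lid below 0.3 rad), for 0.2 s.
2. the lid has been flipped past upright onto its stop (value of joint lid above 1.85 rad and value of joint door below 0.08 rad), for 0.2 s.
At the end, for the whole second after the job is handed in: The lid rests open beyond 1.85 rad with no finger on it, the door is within 0.08 rad of shut, the caddy stands upright within 30 mm of its starting place, and tray, cups, striker, carrom man and jar are within 25 mm of theirs (all of step 2 and contact force between the fingers and caddy below 0.2 N and angle between caddy's own z axis and vertical below 0.05 rad and height (world z) of caddy below 0.008 m and distance of caddy from where it was at the start of the episode below 0.03 m and distance of each of tray, cup_a, cup_b, cup_c, striker, man_dark, jar from where it was at the start of the episode below 0.025 m); the robot touches nothing.
It fails at once if the caddy is lifted, tipped or shoved more than 30 mm (height (world z) of caddy above 0.012 m or angle between caddy's own z axis and vertical above 0.12 rad or distance of caddy from where it was at the start of the episode above 0.03 m).
It fails at once if the caddy, its lid or its door is gripped or forced (more than 35 N from the fingers) (contact force between the fingers and caddy above 35 N).
It fails at once if a bystander is moved more than 25 mm or lifted (distance of any of tray, cup_a, cup_b, cup_c, striker, man_dark, jar from where it was at the start of the episode above 0.025 m).
It also fails if it takes over 54 s, if anything falls off the work surface, if the arm or the gripper's body presses on something with over 40 N, if the wrist force passes 120 N, or if a joint passes its speed limit or range.

ROBOT

A 6-joint arm with a two-finger parallel gripper is mounted at the origin on the work surface. World frame = base frame: x ahead of the robot, y to its left, z up, the work surface at z = 0. Lengths are in mm, angles in rad, forces in N, time in s.
With the tool pointing down it reaches from about 400 to 925 mm from the base axis. Payload 12.5 kg.
Tool frame: the origin (TCP) lies midway between the tips of the shut fingers; the grasp point (between the pads) lies 19 mm behind it (env.tcp_to_grasp is the distance from the TCP to the grasp point, in mm); z points along the fingers, y is the line along which they close (so a half turn about z gives the same grasp; the last joint's range is limited). The gripper opens to 95 mm and grips with 3 to 60 N. Pads are 20 mm wide; open, the fingers measure 119 mm over their backs; the gripper's body (75 mm by 180 mm) begins 59 mm behind the grasp point.
Start: joints at [1.033, 0.491, 1.559, -0, 1.092, -0.106], TCP at [261.553, 567.659, 214.661] pointing down, gripper open.
Joint ranges: [-3.1, 3.1], [-0.84, 2.19], [0.05, 2.79], [-1.13, 4.28], [0.06, 2.93], [-2.69, 2.69]. Speed limits (rad/s): [2.22, 2.22, 2.79, 3.14, 3.14, 3.14].

INTERFACE

Orientations are given as [roll, pitch, yaw] about the fixed x, y, z axes, in that order (R = Rz(yaw) Ry(pitch) Rx(roll)).
In Python, from cell import env gives the robot as it stands. The module is installed in compiled form; this text tells all that it offers.
- The arm moves only by the tool step_arm, never from a script. Its argument "plan" is a list that holds one entry, the list of rows, each a list of 5 numbers: the shift along the tool's x, y, z in mm, then the turn about the tool's z in degrees, then the opening, from -1 (shut) to 1 (fully open). A call has 1 to 8 rows; each row is the pose to reach, as a shift and turn from the pose commanded when the call began, along the tool's axes at that moment; what a row does not reach only later rows make up. A row lasts 1/12 s, in which the tool goes at most 41.7 mm and 7.16 degrees, less where a joint would pass 70% of its speed; a pose out of reach is approached as far as the arm can. A call with a gripper value outside its range is refused whole. The fingers move at their own pace and stop on an object; the grip force is fixed at half the most. Time passes only in rows, so rows that repeat a pose let the fingers close. It gives the time, the measured TCP pose, the force, the opening and the grip force at its end, in the units of the state.
- env.state(): the state, without advancing time (a new reading comes with each control period).
- env.read_camera(name): name is "side" or "top"; returns the picture (480x640x3 uint8, blue, green, red); there is no depth.
- env.get_calibration(name): a dict with "K" (3x3 intrinsics, pixels), "extrinsics" (4x4, takes a point from world to camera coordinates). Camera axes: x right, y up, looking along -z (the intrinsics and any distortion apply to the point x, -y, -z); pixel columns grow to the right and rows downward; lengths in mm; the calibration is good to about 2 mm. A picture is of the moment at which its call begins. get_calibration takes no time and is no camera call.
- env.job_done(): hands the job in; it is judged then, once.
The state is a dict: "t": time; "joints": joint angles; "qvel": joint speeds; "tau": joint torques, N m; "eef_pos": TCP position; "tcp_rot": TCP orientation; "ft_force": force on the tool from outside, world axes, zero at the start; "moment": the same for the moment, N m; "opening": opening from 0.0 (shut) to 1.0 (fully open); "grip_force": force on a finger pad.
Only numpy, scipy, OpenCV 4.12 (cv2) and the standard library are available. Lean on these libraries where they do the work, as an engineer would, in place of code of your own. Each camera call takes 0.05 s, during which the arm holds its last target. There are 200 camera calls.

## Working session

There is one attempt and no reset: what is moved stays moved. The work goes in short steps, Python scripts to look and compute and a tool call to move; the robot and the scene stay as the last step left them, time stands still between calls to the robot, and variables do not carry over. Pictures are saved under pics/ and viewed, at most 10 in all, crops included, and the job is handed in when it is done.

Besides the shell and the picture viewer there is one more tool, called after "Call:" by a JSON object that holds its "op" and its "data". step_arm: Moves the arm, as the interface text tells. Its arguments: {"type":"object","properties":{"plan":{"type":"array"}},"required":["plan"]}

```bash
mkdir -p pics; cat > h.py <<'E'
import numpy as np, cv2
from cell import env
def cal(n):
    c=env.get_calibration(n); return np.array(c["K"],float),np.array(c["extrinsics"],float),c
def proj(n,P):
    K,E,_=cal(n); p=np.atleast_2d(P)@E[:3,:3].T+E[:3,3]; q=np.c_[p[:,0],-p[:,1],-p[:,2]]@K.T; return q[:,:2]/q[:,2:]
def ray(n,uv):
    K,E,_=cal(n); d=np.linalg.inv(K)@[uv[0],uv[1],1]; d=np.array([d[0],-d[1],-d[2]]); R=E[:3,:3]; return -R.T@E[:3,3],R.T@d
def onz(n,uv,z):
    o,d=ray(n,uv); return o+d*(z-o[2])/d[2]
E
python3 - <<'E'
from h import *
for n in("side","top"):
    cv2.imwrite(f"pics/{n}0.png",env.read_camera(n)); K,E,c=cal(n); print(n,K.round(1).tolist(),ray(n,(320,240)),{k:v for k,v in c.items() if k not in("K","extrinsics")})
s=env.state(); print(s["t"],s["eef_pos"],s["tcp_rot"],s["ft_force"],s["opening"])
E
```

```text
side [[615.9, 0.0, 318.0], [0.0, 615.9, 241.2], [0.0, 0.0, 1.0]] (array([ -81.9369819 , 1193.88041721, 1457.9297559 ]), array([ 0.33615889, -0.61798874, -0.71070528])) {}
top [[592.1, 0.0, 319.2], [0.0, 592.1, 230.0], [0.0, 0.0, 1.0]] (array([ 443.05373585,   64.50477695, 1524.25486493]), array([ 0.07177697, -0.00762896, -0.99753512])) {}
0.1 [261.46563353 567.44287305 214.13454577] [-3.14063841e+00 -8.31809566e-05  2.70976244e+00] [ 0.67081351 -0.88494019  0.62454186] 1.001093861667066
```

View pics/top0.png

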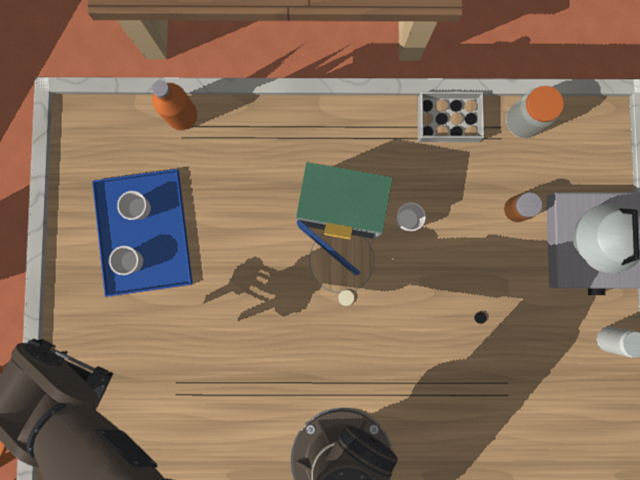

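View pics/side0.png

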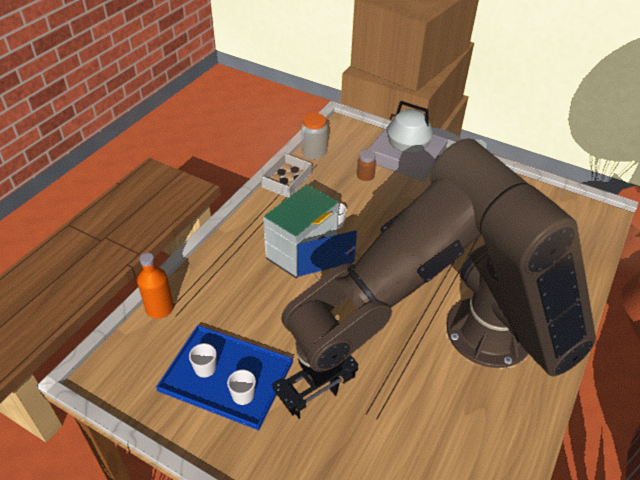

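The top view (up = +x, left = +y) shows the green lid at about (306,163), (391,177), (380,237), (297,219). The yellow lip is at (337,231), and the blue door runs from its hinge at (300,222) to its free edge at (357,273). The striker is at (347,297), cup_c at (411,216) and the tray at far left. The side view shows the gripper near the tray's edge.

```bash
cat > m.py <<'E'
from h import *
from scipy.optimize import least_squares
im=cv2.imread("pics/top0.png"); hsv=cv2.cvtColor(im,cv2.COLOR_BGR2HSV)
def blob(lo,hi,roi):
    m=cv2.inRange(hsv,lo,hi); k=np.zeros_like(m); x0,y0,x1,y1=roi; k[y0:y1,x0:x1]=m[y0:y1,x0:x1]
    return max(cv2.findContours(k,0,2)[0],key=cv2.contourArea)
g=blob((60,60,40),(90,255,255),(280,140,410,250))
b=cv2.boxPoints(cv2.minAreaRect(g)); w=np.array([onz("top",p,188)[:2] for p in b]); print("lid",b.round(1).tolist(),w.round(1).tolist())
l=[np.linalg.norm(w[i]-w[i-1]) for i in range(4)]; print("sides",np.round(l,1))
yel=blob((15,100,100),(35,255,255),(310,210,370,250)); y=cv2.boxPoints(cv2.minAreaRect(yel)); yw=np.array([onz("top",p,200)[:2] for p in y]); print("lip",yw.round(1).tolist())
d=blob((100,100,40),(130,255,255),(290,215,380,290)); db=cv2.boxPoints(cv2.minAreaRect(d)); print("door",db.round(1).tolist(),[onz("top",p,150)[:2].round(1).tolist() for p in db])
e=[w[i]-w[i-1] for i in range(4)]
ln=max(e,key=np.linalg.norm); a=np.arctan2(ln[1],ln[0])-np.pi/2; a=(a+np.pi/2)%np.pi-np.pi/2
c=w.mean(0); print("caddy c (lid)",c.round(1),"yaw",a, "lip in caddy", ((yw.mean(0)-c)@np.array([[np.cos(a),-np.sin(a)],[np.sin(a),np.cos(a)]])).round(1))
for n,uv,z in(("striker",(347,297),8),("cup_c",(411,216),66),("cupb",(125,260),88)): print(n,onz("top",uv,z).round(0))
E
python3 m.py
```

```text
lid [[296.1000061035156, 216.8000030517578], [306.0, 161.8000030517578], [391.79998779296875, 177.1999969482422], [381.8999938964844, 232.1999969482422]] [[592.0, 108.5], [718.6, 86.4], [683.3, -109.6], [557.1, -86.0]]
sides [197.5 128.5 199.2 128.4]
lip [[549.8, 47.4], [579.3, 42.1], [568.5, -18.0], [538.9, -12.6]]
door [[294.8999938964844, 223.60000610351562], [298.70001220703125, 219.1999969482422], [359.20001220703125, 271.79998779296875], [355.3999938964844, 276.20001220703125]] [[580.3, 112.6], [590.6, 103.7], [468.3, -36.9], [458.1, -27.9]]
caddy c (lid) [ 6.378e+02 -2.000e-01] yaw -0.17819714760812477 lip in caddy [-80.    0.7]
striker [407. -16.   8.]
cup_c [ 608. -172.   66.]
cupb [497. 525.  88.]
```

```bash
cat > go.py <<'E'
import sys; from h import *
C=np.array([637.8,-.2]);A=-.178; R=np.array([[np.cos(A),-np.sin(A)],[np.sin(A),np.cos(A)]])
def tool(t,yaw=1.392):  # shift for caddy-frame target (x,y,z)
    s=env.state(); p=s["eef_pos"]; y=s["tcp_rot"][2]; w=np.r_[C+R@t[:2],t[2]]-p
    return [round(v,1) for v in (w[0]*np.cos(y)+w[1]*np.sin(y), w[0]*np.sin(y)-w[1]*np.cos(y), -w[2])]+[round(-np.degrees((yaw-y+np.pi)%(2*np.pi)-np.pi),1)]
if __name__=="__main__":
    s=env.state(); print("t",round(s["t"],2),"at",(R.T@(s["eef_pos"][:2]-C)).round(1),s["eef_pos"].round(1),"F",np.round(s["ft_force"],1),"op",round(s["opening"],2))
    a=list(map(float,sys.argv[1:])); 
    for i in range(0,len(a),3): print(tool(a[i:i+3]))
E
python3 go.py -190 -50 214
```

```text
t 0.1 at [-470.9  492. ] [261.5 567.4 214.1] F [ 0.7 -0.9  0.6] op 1.0
[np.float64(-408.0), np.float64(-454.1), np.float64(0.1), np.float64(75.5)]
```

Call:
{"op": "step_arm", "data": {"plan": [[[-408,-454,0,75.5,-1],[-408,-454,0,75.5,-1],[-408,-454,0,75.5,-1],[-408,-454,0,75.5,-1],[-408,-454,0,75.5,-1],[-408,-454,0,75.5,-1],[-408,-454,0,75.5,-1],[-408,-454,0,75.5,-1]]]}}

```text
t: 0.77
eef_pos: [360.1, 247.4, 214.6]
tcp_rot: [-3.142, -0.0, 1.704]
ft_force: [0.7, -0.0, 0.1]
opening: 0.498
grip_force: 0.0
```

```bash
python3 go.py -190 -50 214
```

```text
t 0.77 at [-317.2  194.5] [360.1 247.4 214.6] F [ 0.7 -0.   0.1] op 0.5
[np.float64(-271.7), np.float64(46.2), np.float64(0.6), np.float64(17.9)]
```

Call:
{"op": "step_arm", "data": {"plan": [[[-272,46,0,18,-1],[-272,46,0,18,-1],[-272,46,0,18,-1],[-272,46,0,18,-1],[-272,46,0,18,-1],[-272,46,0,18,-1],[-272,46,0,18,-1],[-272,46,0,18,-1]]]}}

```text
t: 1.43
eef_pos: [444.7, -17.6, 214.4]
tcp_rot: [3.141, 0.0, 1.392]
ft_force: [-0.2, 0.8, -1.0]
opening: 0.008
grip_force: 0.0
```

```bash
python3 go.py -190 -50 135 -130 -60 135 -86 -80 135; python3 -c "
from h import *
a=env.read_camera('top')[140:340,220:480];cv2.imwrite('pics/t1.png',cv2.resize(a,None,fx=3,fy=3,interpolation=2))"
```

```text
t 1.43 at [-187.   -51.3] [444.7 -17.6 214.4] F [-0.2  0.8 -1. ] op 0.01
[np.float64(1.3), np.float64(-3.0), np.float64(79.4), np.float64(-0.0)]
[np.float64(-8.6), np.float64(57.0), np.float64(79.4), np.float64(-0.0)]
[np.float64(-28.6), np.float64(101.0), np.float64(79.4), np.float64(-0.0)]
```

View pics/t1.png

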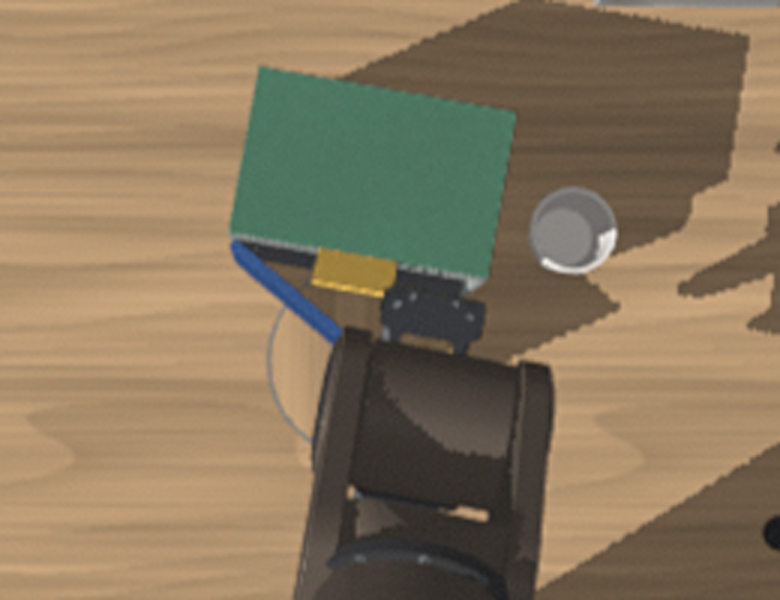

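The crop shows the wrist over the door's free edge at about (335,335), with the gripper body clear of the yellow lip at (355,270). Next I descend and push the door.

Call:
{"op": "step_arm", "data": {"plan": [[[0,-3,40,0,-1],[0,-3,79,0,-1],[0,-3,79,0,-1],[-3,15,79,0,-1],[-6,30,79,0,-1],[-9,45,79,0,-1],[-14,58,79,0,-1],[-18,70,79,0,-1]]]}}

```text
t: 2.15
eef_pos: [510.1, -43.0, 137.4]
tcp_rot: [3.141, -0.0, 1.397]
ft_force: [0.8, 0.4, 0.8]
opening: 0.007
grip_force: 0.1
```

```bash
python3 go.py -88 -80 135
```

```text
t 2.15 at [-118.1  -64.8] [510.1 -43.  137.4] F [0.8 0.4 0.8] op 0.01
[np.float64(-15.4), np.float64(30.1), np.float64(2.4), np.float64(0.3)]
```

Call:
{"op": "step_arm", "data": {"plan": [[[-4,8,1,0,-1],[-8,16,1,0,-1],[-12,22,1,0,-1],[-15,26,1,0,-1],[-15,28,1,0,-1],[-15,30,1,0,-1],[-15,31,1,0,-1],[-15,31,1,0,-1]]]}}

```text
t: 2.82
eef_pos: [537.1, -63.7, 134.6]
tcp_rot: [-3.141, -0.0, 1.396]
ft_force: [-0.7, 0.3, 0.7]
opening: 0.006
grip_force: 0.0
```

```bash
python3 go.py -88 -80 135;python3 -c "
from h import *
a=env.read_camera('top')[140:340,220:480];cv2.imwrite('pics/t2.png',cv2.resize(a,None,fx=3,fy=3,interpolation=2))"
```

```text
t 2.82 at [-87.9 -80.3] [537.1 -63.7 134.6] F [-0.7  0.3  0.7] op 0.01
[np.float64(0.3), np.float64(-0.1), np.float64(-0.4), np.float64(0.2)]
```

View pics/t2.png

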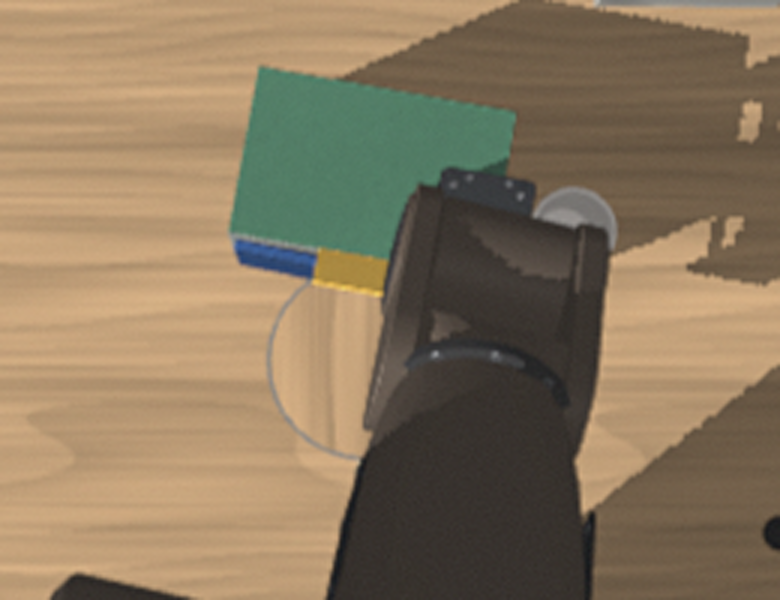

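The crop shows the door strip between (235,250) and (315,275) now almost parallel with the lid front. The lid and cup have not moved. I'll press a little further until I feel contact.

Call:
{"op": "step_arm", "data": {"plan": [[[0,1,0,0,-1],[0,2,0,0,-1],[0,3,0,0,-1],[0,4,0,0,-1],[0,4,0,0,-1]]]}}

```text
t: 3.28
eef_pos: [541.2, -64.6, 134.6]
tcp_rot: [3.141, -0.0, 1.396]
ft_force: [-0.0, 0.8, 0.2]
opening: 0.002
grip_force: 0.0
```

```bash
python3 go.py -120 -80 135
```

```text
t 3.28 at [-83.6 -80.5] [541.2 -64.6 134.6] F [-0.   0.8  0.2] op 0.0
[np.float64(0.6), np.float64(-36.4), np.float64(-0.4), np.float64(0.2)]
```

Call:
{"op": "step_arm", "data": {"plan": [[[0,1,0,0,-1],[0,2,0,0,-1],[0,2,0,0,-1]]]}}

```text
t: 3.53
eef_pos: [542.8, -64.9, 134.6]
tcp_rot: [-3.141, -0.0, 1.396]
ft_force: [-1.8, -0.3, 1.9]
opening: 0.007
grip_force: 0.8
```

Call:
{"op": "step_arm", "data": {"plan": [[[0,1,0,0,-1],[0,2,0,0,-1],[0,2,0,0,-1]]]}}

```text
t: 3.78
eef_pos: [543.1, -64.9, 134.5]
tcp_rot: [-3.137, -0.0, 1.396]
ft_force: [-10.5, 1.0, 7.0]
opening: 0.001
grip_force: 5.8
```

Call:
{"op": "step_arm", "data": {"plan": [[[0,1,0,0,-1],[0,2,0,0,-1],[0,2,0,0,-1]]]}}

```text
t: 4.03
eef_pos: [544.2, -65.5, 134.5]
tcp_rot: [-3.135, 0.001, 1.396]
ft_force: [-16.5, -2.2, 9.4]
opening: 0.01
grip_force: 8.1
```

Call:
{"op": "step_arm", "data": {"plan": [[[0,-20,0,0,-1],[0,-50,0,0,-1],[0,-50,-25,0,-1],[40,-50,-50,0,-1],[80,-45,-50,0,-1],[80,-36,-50,0,-1],[80,-36,-50,0,-1]]]}}

```text
t: 4.62
eef_pos: [527.0, 21.0, 185.2]
tcp_rot: [3.139, -0.0, 1.399]
ft_force: [0.0, -0.2, 0.5]
opening: 0.005
grip_force: 0.0
```

```bash
python3 go.py -104 0 185; python3 - <<'E'
from h import *
a=env.read_camera('side')[160:300,230:400];cv2.imwrite('pics/s1.png',cv2.resize(a,None,fx=4,fy=4,interpolation=2))
E
```

```text
t 4.62 at [-112.8    1.2] [527.   21.  185.2] F [ 0.  -0.2  0.5] op 0.0
[np.float64(-1.3), np.float64(8.8), np.float64(0.2), np.float64(0.4)]
```

View pics/s1.png

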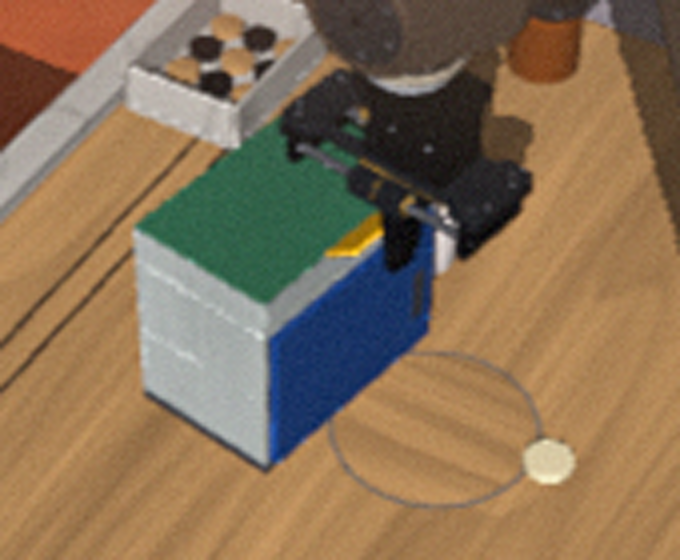

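The side crop shows the blue door flush and the black fingers standing at (400,240), just in front of the yellow lip at (360,235). Next is a press against the lip edge combined with an upward arc.

Call:
{"op": "step_arm", "data": {"plan": [[[-1,10,0,0,-1],[-1,12,-2,0,-1],[-1,13,-6,0,-1],[-1,14,-11,0,-1],[-1,16,-17,0,-1],[-1,18,-23,0,-1],[-1,19,-28,0,-1]]]}}

```text
t: 5.25
eef_pos: [542.6, 14.5, 212.3]
tcp_rot: [-3.137, -0.0, 1.394]
ft_force: [-8.2, 4.2, 2.0]
opening: 0.007
grip_force: 4.2
```

```bash
python3 go.py; python3 - <<'E'
from h import *
a=env.read_camera('side')[160:300,230:400];cv2.imwrite('pics/s2.png',cv2.resize(a,None,fx=4,fy=4,interpolation=2))
E
```

```text
t 5.25 at [-96.3  -2.4] [542.6  14.5 212.3] F [-8.2  4.2  2. ] op 0.01
```

View pics/s2.png

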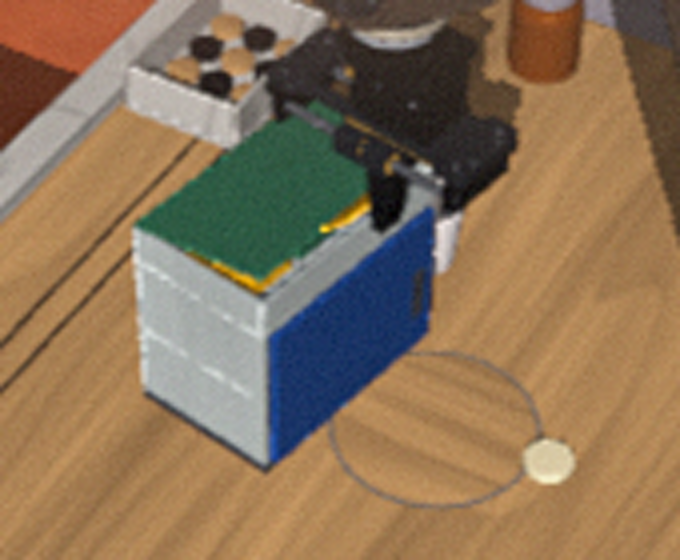

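The crop shows the lid raised by about 10° on the finger and its yellow inner rim visible at (230,275). The caddy has not moved. I continue along the arc.

Call:
{"op": "step_arm", "data": {"plan": [[[0,2.5,-8,0,-1],[0,5.5,-16,0,-1],[0,9,-23,0,-1],[0,13,-31,0,-1],[0,17,-38,0,-1],[0,22,-45,0,-1],[0,27,-51,0,-1],[0,33,-57,0,-1]]]}}

```text
t: 5.97
eef_pos: [575.6, 8.8, 270.1]
tcp_rot: [-3.139, -0.001, 1.394]
ft_force: [-6.9, 5.0, 6.3]
opening: 0.005
grip_force: 4.4
```

```bash
python3 go.py; python3 - <<'E'
from h import *
a=env.read_camera('side')[140:300,220:400];cv2.imwrite('pics/s3.png',cv2.resize(a,None,fx=3,fy=3,interpolation=2))
E
```

```text
t 5.97 at [-62.8  -2.2] [575.6   8.8 270.1] F [-6.9  5.   6.3] op 0.01
```

View pics/s3.png

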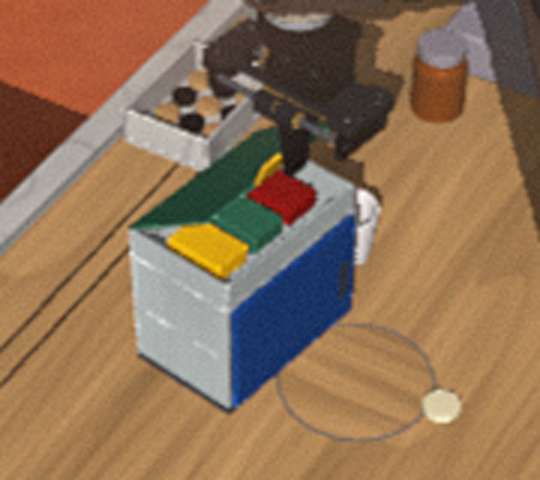

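The crop shows the lid at about 34°, the tea tins uncovered, the door still flush and the caddy unmoved. I continue.

Call:
{"op": "step_arm", "data": {"plan": [[[0,6,-6,0,-1],[0,12,-12,0,-1],[0,18,-18,0,-1],[0,25,-23,0,-1],[0,34,-27,0,-1],[0,43,-28,0,-1],[0,53,-28,0,-1],[0,62,-28,0,-1]]]}}

```text
t: 6.68
eef_pos: [638.4, -2.2, 297.3]
tcp_rot: [-3.141, 0.0, 1.395]
ft_force: [-0.5, -0.5, 1.8]
opening: 0.007
grip_force: 0.4
```

```bash
python3 go.py; python3 - <<'E'
from h import *
a=env.read_camera('side')[120:300,220:400];cv2.imwrite('pics/s4.png',cv2.resize(a,None,fx=3,fy=3,interpolation=2))
E
```

```text
t 6.68 at [ 1.  -1.9] [638.4  -2.2 297.3] F [-0.5 -0.5  1.8] op 0.01
```

View pics/s4.png

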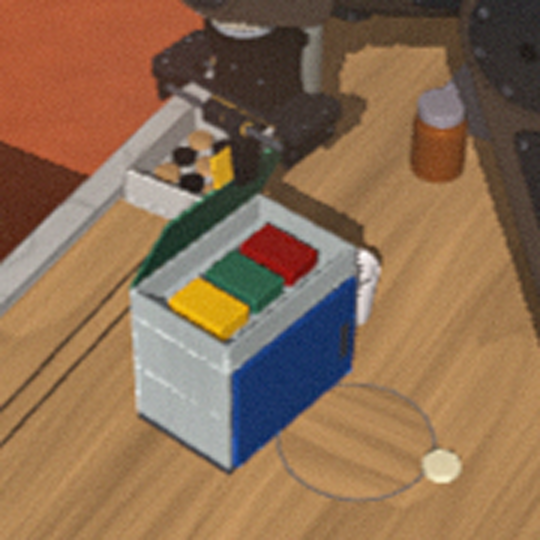

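The crop shows the lid at about 63°, with the finger on its underside by the lip at (240,160). I continue pushing past upright.

Call:
{"op": "step_arm", "data": {"plan": [[[0,9,0,0,-1],[0,18,0,0,-1],[0,27,0,0,-1],[0,36,0,0,-1],[0,46,0,0,-1],[0,56,0,0,-1],[0,66,0,0,-1],[0,74,0,0,-1]]]}}

```text
t: 7.4
eef_pos: [711.5, -14.5, 297.4]
tcp_rot: [3.142, -0.0, 1.396]
ft_force: [-0.2, -0.3, -0.6]
opening: 0.009
grip_force: 0.0
```

Call:
{"op": "step_arm", "data": {"plan": [[[0,6,0,0,-1],[0,6,0,0,-1],[0,-20,0,0,-1],[0,-60,0,0,-1],[0,-100,0,0,-1],[0,-140,0,0,-1],[0,-180,0,0,-1],[0,-200,0,0,-1]]]}}

```text
t: 8.07
eef_pos: [509.4, 21.4, 298.1]
tcp_rot: [-3.141, -0.0, 1.396]
ft_force: [0.6, -0.3, 1.1]
opening: 0.004
grip_force: 0.0
```

```bash
python3 go.py; python3 - <<'E'
from h import *
a=env.read_camera('side')[120:300,200:400];a=cv2.resize(a,None,fx=2,fy=2)
b=env.read_camera('top')[100:340,220:500]
a=cv2.copyMakeBorder(a,0,480-a.shape[0],0,0,0); b=cv2.resize(b,(400,343)); b=cv2.copyMakeBorder(b,0,480-343,0,0,0)
cv2.imwrite('pics/e1.png',np.hstack([a,b]))
E
```

```text
t 8.07 at [-130.2   -1.5] [509.4  21.4 298.1] F [ 0.6 -0.3  1.1] op 0.0
```

View pics/e1.png

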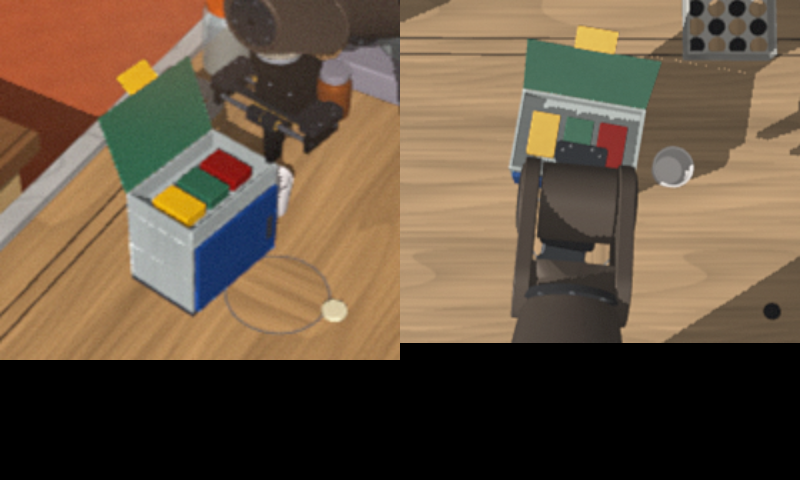

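The lid leans back past upright at (160,115) in the left panel and at (590,70) in the right one. The door is flush, and the cup and striker have not moved. I'll let it settle and then hand in.

Call:
{"op": "step_arm", "data": {"plan": [[[0,-30,-20,0,-1],[0,-40,-30,0,-1],[0,-40,-30,0,-1],[0,-40,-30,0,-1],[0,-40,-30,0,-1],[0,-40,-30,0,-1],[0,-40,-30,0,-1],[0,-40,-30,0,-1]]]}}

```text
t: 8.83
eef_pos: [474.4, 27.4, 327.0]
tcp_rot: [-3.141, -0.0, 1.395]
ft_force: [0.2, -0.1, 0.8]
opening: 0.004
grip_force: 0.0
```

```bash
python3 -c "
from cell import env
print(env.job_done())"
```

```text
the job is handed in; nothing more can be done
None
```

I pushed the door shut, flipped the lid past upright so it rests leaning back, moved the arm clear and handed the job in at about 9 s; the last pictures show the caddy, striker and cup_c unmoved, but hand-in returned no verdict.

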